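# Slide the jig cover onto its locating pin and hold it pressed home

## Robot

A 6-joint arm with a two-finger parallel gripper is mounted at the origin on the work surface. World frame = base frame: x ahead of the robot, y to its left, z up, the work surface at z = 0. Lengths are in m, angles in rad, forces in N, time in s.
With the tool pointing down it reaches from about 0.325 to 0.75 m from the base axis. Payload 7.6 kg.
Tool frame: the origin (TCP) lies on the centre line of the jaws, within the pads' length; the fingertips stand 14 mm ahead of it and the grasp point (between the pads) lies 5 mm behind it (tcp_to_tips is the distance from the TCP to the fingertips, in m); z points along the fingers, y is the direction in which the jaws open and shut (so a half turn about z gives the same grasp; the last joint's range is limited). The gripper opens to 85 mm and grips with 20 to 120 N. Pads are 22 mm wide; open, the fingers measure 114 mm over their backs; the gripper's body (76 mm by 85 mm) begins 54 mm behind the grasp point. The pads swing forward as they close: fully open they stand 13 mm farther back than shut.
Start: joints at [-1.381, 0.052, 1.401, -0, 1.689, -0.07], TCP at [0.135, -0.507, 0.209] pointing down, gripper open.
Joint ranges: [-2.9, 2.9], [-0.91, 2.17], [0.12, 2.37], [-1.06, 4.2], [0.26, 2.73], [-2.93, 2.93]. Speed limits (rad/s): [2.57, 2.57, 3.01, 3.14, 3.14, 3.14].

## Interface

Orientations are given as a unit quaternion [x, y, z, w].
In Python, from workcell import * gives the robot as it stands.
- The arm moves only by the shell command python3 -m crank 'ROWS'. ROWS is JSON, a list of rows, each an object of numbers: "dx", "dy", "dz": the shift along the tool's x, y, z in units of 40 mm (1.0 is 40 mm); "wx", "wy", "wz": the turn, a rotation vector about the tool's x, y, z in degrees; "jaw": the closure, from 0 (fully open) to 1 (shut). In form: [{"dx": .., "dy": .., "dz": .., "wx": .., "wy": .., "wz": .., "jaw": ..}, ...]. A call has 1 to 20 rows; each row is the pose to reach, as a shift and turn from the pose commanded when the call began, along the tool's axes at that moment; what a row does not reach only later rows make up. A row lasts 1/8 s, in which the tool goes at most 62.5 mm and 10.7 degrees, less where a joint would pass 70% of its speed; a pose out of reach is approached as far as the arm can. A call with a gripper value outside its range is refused whole. The fingers move at their own pace and stop on an object; the grip force is fixed at half the most. Time passes only in rows, so rows that repeat a pose let the fingers close. It gives the time, the measured TCP pose, the force and the opening at its end, in the units of the state.
- sense(): the state, without advancing time (a new reading comes with each control period).
- capture(name): name is "scene" or "top" or "wrist"; returns a dict with "pixels" (384x512x3 uint8, red, green, blue), "depth" (384x512 float32, m along the optical axis (not along the pixel's ray), 0 where there is no reading), "mtx" (3x3 intrinsics, pixels), "eye" and "orientation" of the camera in the world; the wrist camera has in their place "tool_from_camera" (4x4, takes a point from camera to tool coordinates, whose origin is the TCP and whose axes are the flange's). Camera axes: x right, y down, z forward; pixel columns grow to the right and rows downward; lengths in m; the calibration is good to about 2 mm. A picture is of the moment at which its call begins: read the wrist's pose just before it.
- sign_off(): hands the job in, once; it reports no verdict.
The state is a dict: "t": time; "joints": joint angles; "joint_vel": joint speeds; "tau": joint torques, N m; "position": TCP position; "tcp_rot": TCP orientation; "ft_force": force on the tool from outside, world axes, zero at the start; "wrist_torque": the same for the moment, N m; "finger_gap": opening from 0.0 (shut) to 1.0 (fully open).
Only numpy, scipy, OpenCV 4.12 (cv2) and the standard library are available. Lean on these libraries where they do the work, as an engineer would, in place of code of your own. Each camera call takes 0.05 s, during which the arm holds its last target.

## Task

Pick up the loose jig cover by its handle bar and set it down level in the jig's channel, at the robot-side end, screw-head end pointing away from the robot, so that it rests on the raised pad and on top of the locating pin. Slide it along the channel away from the robot until the pin, now hidden beneath it, finds the pocket and the cover drops down on it; then press the cover fully down against the springs and finish while you are still holding it pressed down. Leave the other things on the bench alone.

Things in the scene. Friction and masses are not known exactly. Their poses are not given: they have to be found in the camera images.
- cover_grip (a point): Centre of the handle bar of the loose jig cover; axes are the cover's, z up. Cover: grey plastic plate 130 (x) x 60 (y) x 18 mm, 0.25 to 0.37 kg, flat on the bench. Black handle bar on its middle: 16 (x) x 50 (y) x 34 mm high, from 18 to 52 mm above the underside; this point is 35 mm above the underside, over the plate's centre. Two small steel screw heads mark the +x end.
- cover_pocket (a point): Centre of the mouth of the blind pocket in the cover's underside, unseen from above: 18 (x) x 22 (y) mm, 13 mm deep, 30 mm from the plate's centre towards the screw heads (+x).
- jig: Fixed aluminium assembly jig; origin at the centre of its underside on the bench, z up, x along its channel, away from the robot (within 0.35 rad). Base 220 (x) x 90 (y) mm. Two side rails, 200 mm long, 66 mm apart inside, tops 40 mm up, guide the cover along x with 3 mm play each side. Between them lies the sprung steel deck, top 24 mm up.
- pin_middle (a point): Middle of the range where the jig's locating pin can be: the pin's true place differs every time, up to 8 mm either way along the jig's x, and is not given. Steel pin 14 mm in diameter; its top, and this point, 32 mm above the bench. A raised dark pad, 66 (y) x 26 (x) mm, top also 32 mm up, moves with it (one insert): its edge is 97.5 mm from the pin axis, robot side.
- start_spot (a point): Set the cover down with the middle of its underside here (5 mm either way will do), x axes alike: it then rests level on pad and pin, 32 mm above the bench, wherever the pin is. Slid from here along +x of the jig by 8 to 28 mm (1 to 3 N) it drops 8 mm on to the deck by its own weight, if the fingers hold the bar only loosely; the pin then stops it from sliding on.
- deck (a joint): How far the deck between the jig's rails is pressed down, m: 0 up, 0.005 fully down on its stop. Its springs push up with 6 N at 0 and 14 N at 0.005 and carry the cover's weight without giving way; pressing the cover home takes about 11 N. Without a push the deck rises again.
- motor: Bystander: a dark gear motor standing upright, 42 mm in diameter, 74 mm high with its shaft; origin under its centre.
- tape_roll: Bystander: a black roll of tape lying flat, 90 mm in diameter, 25 mm high; origin under its centre.
- driver: Bystander: a screwdriver about 200 mm long lying between jig and cover; origin under it, x along it.
There are look-alikes about, which are no part of the job. Of the things like the part that bears cover_grip, leave any that is red; of the rest the larger one is meant.

How it is judged:
By the outcome, as a careful person would: the job done as asked, in the order asked, and still so for the second after the job is handed in, while the arm keeps its last pose, push and grip.
It also fails if it takes over 43 s, if anything falls off the work surface, if the arm or the gripper's body presses on something with over 40 N, if the wrist force passes 120 N, or if a joint passes its speed limit or range.

## Working session

There is one attempt and no reset: what is moved stays moved. The work goes in short steps, Python scripts to look and compute and a shell command to move; the robot and the scene stay as the last step left them, time stands still between calls to the robot, and variables do not carry over. Pictures are saved under pics/ and viewed, and the job is handed in when it is done.

```bash
mkdir -p pics; ls; cat > h.py <<'E'
from workcell import *
import numpy as np, cv2
from scipy.spatial.transform import Rotation as R
def save(n,name,crop=None,k=1):
    c=capture(n); im=c["pixels"][:,:,::-1].copy()
    np.savez('pics/'+name+'.npz',**{a:np.array(b) for a,b in c.items()})
    if crop: x0,y0,x1,y1=crop; im=im[y0:y1,x0:x1]
    if k!=1: im=cv2.resize(im,None,fx=k,fy=k,interpolation=cv2.INTER_CUBIC)
    cv2.imwrite('pics/'+name+'.png',im); return c
def crop(name,box,k,out):
    c=np.load('pics/'+name+'.npz'); im=c["pixels"][:,:,::-1]; x0,y0,x1,y1=box
    cv2.imwrite('pics/'+out+'.png',cv2.resize(im[y0:y1,x0:x1].copy(),None,fx=k,fy=k,interpolation=cv2.INTER_CUBIC))
def rot(c):
    o=np.array(c["orientation"]); return o if o.shape==(3,3) else R.from_quat(o).as_matrix()
def ray(c,u,v):
    return rot(c)@np.linalg.inv(c["mtx"])@np.array([u,v,1.])
def atz(c,u,v,z):
    d=ray(c,u,v); e=np.array(c["eye"]); return e+d*(z-e[2])/d[2]
def dep(c,u,v):
    return np.array(c["eye"])+ray(c,u,v)*float(c["depth"][int(round(v)),int(round(u))])
E
python3 - <<'E'
from h import *
s=sense(); print(s)
for n in("top","scene"):
    c=save(n,n); print(n,c["eye"],c["orientation"],c["mtx"])
E
```

```text
pics
{'t': 0.0, 'joints': array([-1.38131368e+00,  5.28573079e-02,  1.40173889e+00,  1.15531999e-07,
        1.68860455e+00, -7.03463477e-02]), 'joint_vel': array([ 0.00014851,  0.00045619,  0.00037507,  0.000512  , -0.00033134,
       -0.00097382]), 'tau': array([-6.78005326e-04, -3.81668186e+01, -3.60185444e+01, -1.09838995e-04,
        6.18714766e-03,  5.14146549e-06]), 'position': array([ 0.13481464, -0.50704137,  0.20775456]), 'tcp_rot': array([ 9.91572652e-01,  1.29549328e-01, -4.78098654e-05, -8.02621983e-04]), 'ft_force': array([ 0.27132939, -0.26687155,  0.01506322]), 'wrist_torque': array([-0.05218499, -0.01036213,  0.00178268]), 'finger_gap': 0.999884159256787}
top [0.40013129 0.01333056 1.089097  ] [-0.70542134  0.70673474 -0.04864949  0.02323699] [[369.4890898    0.         258.5485191 ]
 [  0.         369.4890898  195.28497964]
 [  0.           0.           1.        ]]
scene [ 1.52719805 -0.50729586  1.13029223] [ 0.77366584  0.48999869 -0.2051463  -0.34533671] [[490.83232588   0.         251.41841701]
 [  0.         490.83232588 194.44686463]
 [  0.           0.           1.        ]]
```

View pics/top.png

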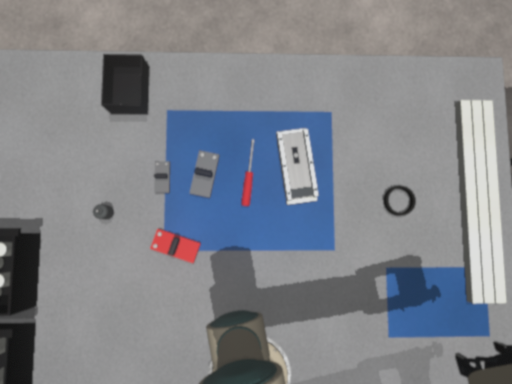

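View pics/scene.png

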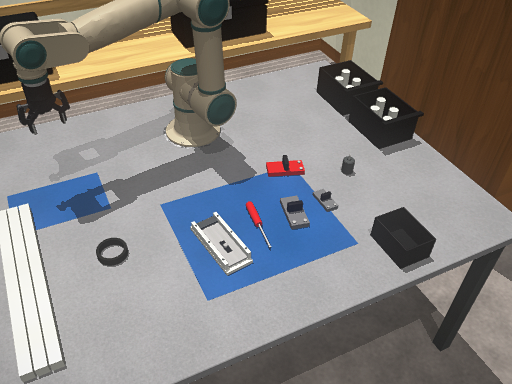

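Three candidates appear in the top view: a grey cover at (204,173), a smaller grey one at (162,177) and a red one at (175,245). The larger grey one at (204,173) fits. The jig is at (297,166), with its dark pad end and pin still to be identified. I'll confirm in an enlarged crop.

```bash
python3 - <<'E'
from h import *
crop('top',(145,115,335,255),4,'topc'); crop('scene',(180,150,350,280),4,'scenec')
E
```

```text
(no output)
```

View pics/topc.png

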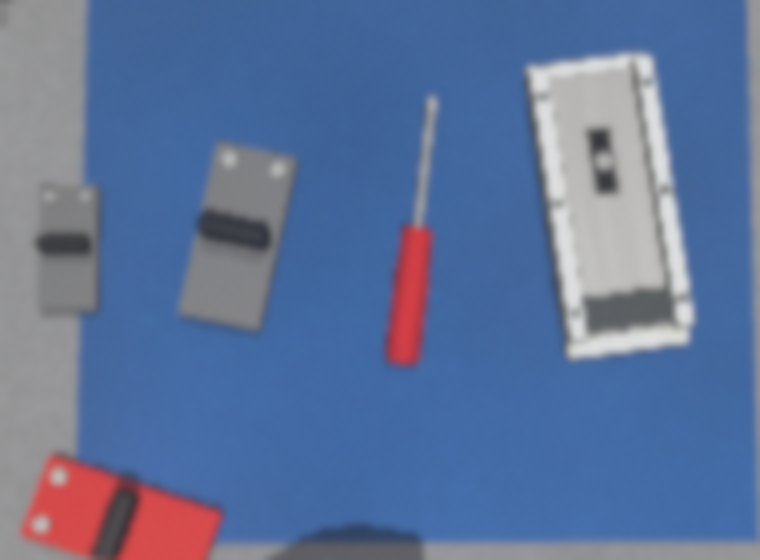

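View pics/scenec.png

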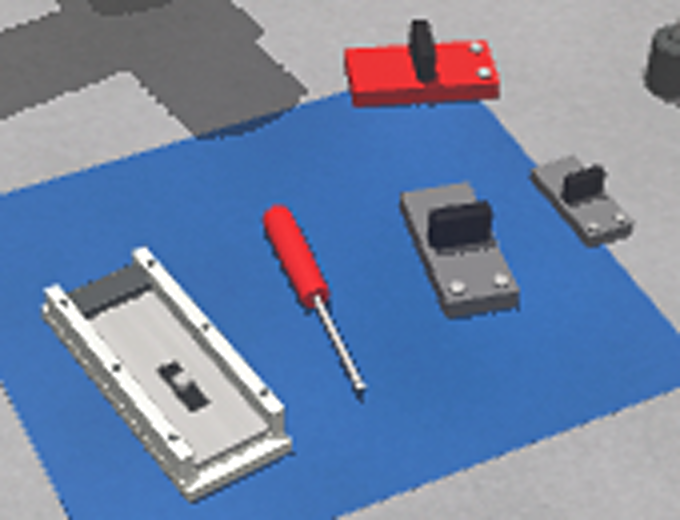

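```bash
python3 - <<'E'
from h import *
c=dict(np.load('pics/top.npz'))
def P(cu,cv,z): return atz(c,145+(cu+.5)/4-.5,115+(cv+.5)/4-.5,z)
np.set_printoptions(precision=4,suppress=True)
q=[P(*p,.018) for p in((217,142),(297,155),(262,330),(179,315))]
print('cover',np.array(q),np.mean(q,0))
print([np.linalg.norm(q[i]-q[(i+1)%4]) for i in range(4)])
f=(q[0]+q[1])/2-(q[2]+q[3])/2; print('yaw',np.arctan2(f[1],f[0]))
print('handle',P(233,229,.052))
j=[P(*p,.04) for p in((528,65),(652,53),(690,315),(565,330))]
print('jig rails',np.array(j)); 
print([np.linalg.norm(j[i]-j[(i+1)%4]) for i in range(4)])
pin=P(602,161,.032); pe=(P(585,297,.032)+P(670,290,.032))/2
d=pin-pe; print('pin',pin,'padedge',pe,np.linalg.norm(d),'yaw',np.arctan2(d[1],d[0]))
for u,v in((204,173),(297,190),(297,155),(300,192)): print(dep(c,u,v))
print(dep(c,145+602/4,115+161/4), dep(c,145+230/4,115+290/4))
E
```

```text
cover [[0.6427 0.1494 0.018 ]
 [0.6333 0.0908 0.018 ]
 [0.5041 0.1151 0.018 ]
 [0.515  0.1751 0.018 ]] [0.5738 0.1326 0.018 ]
[np.float64(0.059346506121452945), np.float64(0.1314356516882373), np.float64(0.06097823783516069), np.float64(0.13026190157097128)]
yaw -0.19280639440016992
handle [0.5725 0.133  0.052 ]
jig rails [[ 0.6958 -0.078   0.04  ]
 [ 0.7054 -0.169   0.04  ]
 [ 0.5127 -0.1931  0.04  ]
 [ 0.5019 -0.1029  0.04  ]]
[np.float64(0.09145906622396986), np.float64(0.19414625457834614), np.float64(0.09087204438594779), np.float64(0.19547718385156906)]
pin [ 0.6267 -0.1323  0.032 ] padedge [ 0.5292 -0.1495  0.032 ] 0.0989454829196006 yaw 0.17507346172041713
[0.5697 0.1301 0.0496]
[ 0.5236 -0.1366  0.03  ]
[ 0.6262 -0.1377  0.0324]
[ 0.5176 -0.145   0.0317]
[ 0.6251 -0.133   0.0342] [0.532  0.1373 0.0198]
```

```bash
cat >> h.py <<'E'
np.set_printoptions(precision=4,suppress=True)
def goal(x,y,z,ya):
    "ya: world angle of tool y, tool down"
    s=sense(); Rc=R.from_quat(s["tcp_rot"]).as_matrix()
    ty=np.array([np.cos(ya),np.sin(ya),0]); tz=np.array([0,0,-1.]); Rt=np.c_[np.cross(ty,tz),ty,tz]
    d=Rc.T@(np.array([x,y,z])-s["position"])/.04
    w=np.degrees(R.from_matrix(Rc.T@Rt).as_rotvec())
    print('t',s["t"],'pos',s["position"],'yang',np.arctan2(Rc[1,1],Rc[0,1]),'\n d',d.round(3),'w',w.round(2))
def wcap(name):
    s=sense(); c=save('wrist',name); T=np.eye(4); T[:3,:3]=R.from_quat(s["tcp_rot"]).as_matrix(); T[:3,3]=s["position"]
    M=T@c["tool_from_camera"]; c["eye"]=M[:3,3]; c["orientation"]=M[:3,:3]
    np.savez('pics/'+name+'.npz',**{a:np.array(b) for a,b in c.items()}); return c
E
python3 - <<'E'
from h import *
c=capture('wrist'); print(c["tool_from_camera"],c["mtx"])
goal(.60,-.137,.25,.128)
E
```

```text
[[ 0.0004 -0.9472 -0.3205  0.0828]
 [ 1.      0.0005 -0.0001 -0.0007]
 [ 0.0003 -0.3205  0.9472 -0.1664]
 [ 0.      0.      0.      1.    ]] [[269.4775   0.     252.315 ]
 [  0.     269.4775 191.1966]
 [  0.       0.       1.    ]]
t 0.15 pos [ 0.1349 -0.5071  0.208 ] yang -1.3109512602200961 
 d [13.615 -5.956 -1.043] w [ -0.05  -0.05 -82.45]
```

```bash
python3 -m crank '[{"dx":3.4,"dy":-1.49,"dz":-1,"wz":-20,"jaw":0.3},{"dx":13.6,"dy":-5.96,"dz":-1,"wz":-82.4,"jaw":0.5},{"dx":13.6,"dy":-5.96,"dz":-1,"wz":-82.4,"jaw":0.5},{"dx":13.6,"dy":-5.96,"dz":-1,"wz":-82.4,"jaw":0.5},{"dx":13.6,"dy":-5.96,"dz":-1,"wz":-82.4,"jaw":0.5},{"dx":13.6,"dy":-5.96,"dz":-1,"wz":-82.4,"jaw":0.5},{"dx":13.6,"dy":-5.96,"dz":-1,"wz":-82.4,"jaw":0.5},{"dx":13.6,"dy":-5.96,"dz":-1,"wz":-82.4,"jaw":0.5},{"dx":13.6,"dy":-5.96,"dz":-1,"wz":-82.4,"jaw":0.5},{"dx":13.6,"dy":-5.96,"dz":-1,"wz":-82.4,"jaw":0.5},{"dx":13.6,"dy":-5.96,"dz":-1,"wz":-82.4,"jaw":0.5},{"dx":13.6,"dy":-5.96,"dz":-1,"wz":-82.4,"jaw":0.5},{"dx":13.6,"dy":-5.96,"dz":-1,"wz":-82.4,"jaw":0.5},{"dx":13.6,"dy":-5.96,"dz":-1,"wz":-82.4,"jaw":0.5}]'
python3 - <<'E'
from h import *
wcap('w1'); goal(.573,.133,.12,-.19); print(sense()["joint_vel"],sense()["finger_gap"])
E
```

```text
t 0.2 pos [ 0.1349 -0.5072  0.2081] yang -1.3109722129995458 
 d [ 14.697 -12.652   2.215] w [ -0.04  -0.03 -64.23]
[-0.0014 -0.0016 -0.0027  0.0005 -0.0003  0.0001] 0.9953166433469475invalid input at $[0]: expected keys dx, dy, dz, wx, wy, wz, jaw
```

View pics/w1.png

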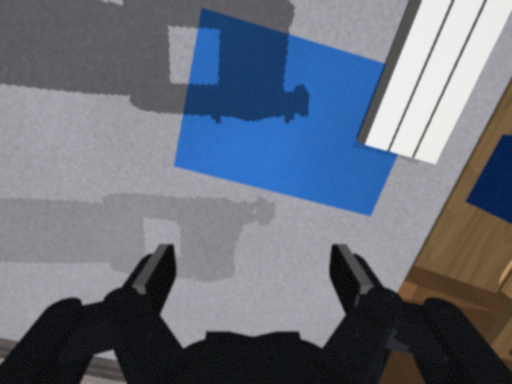

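```bash
python3 -m crank '[{"dx":3.4,"dy":-1.49,"dz":-1,"wx":0,"wy":0,"wz":-20,"jaw":0.3},{"dx":13.6,"dy":-5.96,"dz":-1,"wx":0,"wy":0,"wz":-82.4,"jaw":0.5},{"dx":13.6,"dy":-5.96,"dz":-1,"wx":0,"wy":0,"wz":-82.4,"jaw":0.5},{"dx":13.6,"dy":-5.96,"dz":-1,"wx":0,"wy":0,"wz":-82.4,"jaw":0.5},{"dx":13.6,"dy":-5.96,"dz":-1,"wx":0,"wy":0,"wz":-82.4,"jaw":0.5},{"dx":13.6,"dy":-5.96,"dz":-1,"wx":0,"wy":0,"wz":-82.4,"jaw":0.5},{"dx":13.6,"dy":-5.96,"dz":-1,"wx":0,"wy":0,"wz":-82.4,"jaw":0.5},{"dx":13.6,"dy":-5.96,"dz":-1,"wx":0,"wy":0,"wz":-82.4,"jaw":0.5},{"dx":13.6,"dy":-5.96,"dz":-1,"wx":0,"wy":0,"wz":-82.4,"jaw":0.5},{"dx":13.6,"dy":-5.96,"dz":-1,"wx":0,"wy":0,"wz":-82.4,"jaw":0.5},{"dx":13.6,"dy":-5.96,"dz":-1,"wx":0,"wy":0,"wz":-82.4,"jaw":0.5},{"dx":13.6,"dy":-5.96,"dz":-1,"wx":0,"wy":0,"wz":-82.4,"jaw":0.5},{"dx":13.6,"dy":-5.96,"dz":-1,"wx":0,"wy":0,"wz":-82.4,"jaw":0.5}]'
python3 - <<'E'
from h import *
wcap('w2'); goal(.573,.133,.12,-.19); print(sense()["joint_vel"],sense()["finger_gap"])
E
```

```text
t: 1.82
position: [0.5988, -0.1381, 0.2489]
tcp_rot: [0.661, 0.75, -0.0, 0.0]
ft_force: [0.1, -0.5, 0.1]
finger_gap: 0.5
t 1.875 pos [ 0.5988 -0.1382  0.2489] yang 0.12571211649993297 
 d [6.808 0.208 3.221] w [ 0.02  0.02 18.09]
[ 0.0031 -0.0005 -0.0027  0.0009 -0.0001  0.0028] 0.5037875922578066
```

View pics/w2.png

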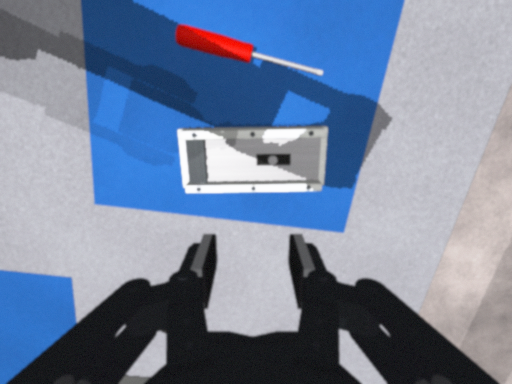

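```bash
python3 - <<'E'
from h import *
crop('w2',(165,115,345,205),4.4,'w2c')
E
```

```text
(no output)
```

View pics/w2c.png

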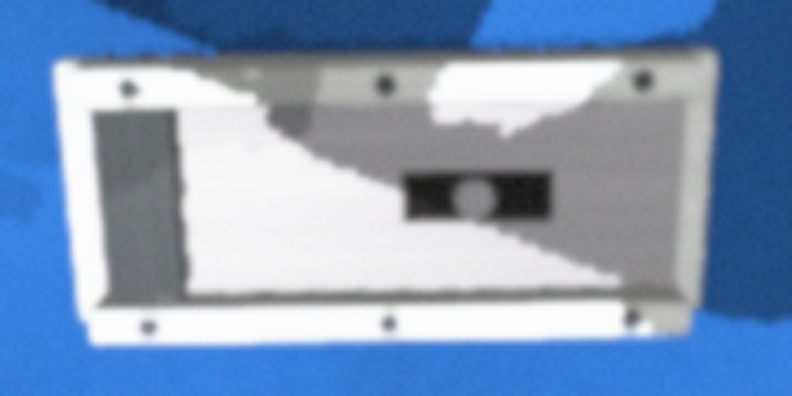

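```bash
python3 - <<'E'
from h import *
c=dict(np.load('pics/w2.npz'))
def P(cu,cv,z): return atz(c,165+(cu+.5)/4.4-.5,115+(cv+.5)/4.4-.5,z)
A=[P(*p,.04) for p in((129,89),(386,84),(643,80))]
B=[P(*p,.04) for p in((149,327),(389,323),(632,318))]
for r in(A,B):
    d=r[2]-r[0]; print(np.array(r),np.arctan2(d[1],d[0]),np.linalg.norm(d))
ctr=(A[0]+A[2]+B[0]+B[2])/4; print('ctr',ctr)
a=np.mean([np.arctan2(*(r[2]-r[0])[[1,0]]) for r in(A,B)]); u=np.array([np.cos(a),np.sin(a),0]);n=np.array([-u[1],u[0],0])
for nm,p in dict(pin=P(475,198,.032),pe1=P(178,110,.032),pe2=P(187,298,.032),po1=P(94,110,.032),po2=P(107,300,.032),s1=P(404,196,.024),s2=P(551,196,.024),
  e1=P(55,62,.04),e2=P(716,50,.04),e3=P(90,345,.04),e4=P(690,333,.04)).items(): print(nm,p,'along',(p-ctr)@u,'lat',(p-ctr)@n)
t=dict(np.load('pics/top.npz'))
p=atz(t,145+602.5/4-.5,115+161.5/4-.5,.032);print('top pin',p,(p-ctr)@u,(p-ctr)@n)
E
```

```text
[[ 0.5148 -0.1106  0.04  ]
 [ 0.5942 -0.0989  0.04  ]
 [ 0.6734 -0.0877  0.04  ]] 0.14335856943244543 0.16021127046401476
[[ 0.5259 -0.188   0.04  ]
 [ 0.605  -0.1765  0.04  ]
 [ 0.6849 -0.1646  0.04  ]] 0.1455216111252715 0.16076165919617907
ctr [ 0.5998 -0.1377  0.04  ]
pin [ 0.6279 -0.1328  0.032 ] along 0.028578289608943663 lat 0.0008441736160928635
pe1 [ 0.5292 -0.1164  0.032 ] along -0.06674782226965464 lat 0.03124132479595551
pe2 [ 0.5366 -0.1789  0.032 ] along -0.06839990610955798 lat -0.03164921394581324
po1 [ 0.5025 -0.1198  0.032 ] along -0.09365298859960139 lat 0.0317349034609466
po2 [ 0.5099 -0.183   0.032 ] along -0.09545293156639137 lat -0.03185424189004601
s1 [ 0.6051 -0.1367  0.024 ] along 0.005384899317768228 lat 0.0002429127357654029
s2 [ 0.6539 -0.1305  0.024 ] along 0.05461424289904351 lat -0.0006634545396379454
e1 [ 0.4916 -0.1052  0.04  ] along -0.10232816546568385 lat 0.04774829817865578
e2 [ 0.694  -0.0759  0.04  ] along 0.10214959610706317 lat 0.04763359923680503
e3 [ 0.5067 -0.1968  0.04  ] along -0.10061663742310609 lat -0.04506748066620593
e4 [ 0.7052 -0.1674  0.04  ] along 0.10003628383834204 lat -0.044545118898316347
top pin [ 0.6267 -0.1323  0.032 ] 0.02741628406300162 0.0015091637335942652
```

```bash
python3 -m crank '[{"dx":6.8,"dy":0.2,"dz":1.2,"wx":0,"wy":0,"wz":18.1,"jaw":0.5},{"dx":6.8,"dy":0.2,"dz":1.2,"wx":0,"wy":0,"wz":18.1,"jaw":0.5},{"dx":6.8,"dy":0.2,"dz":1.2,"wx":0,"wy":0,"wz":18.1,"jaw":0.5},{"dx":6.8,"dy":0.2,"dz":1.2,"wx":0,"wy":0,"wz":18.1,"jaw":0.5},{"dx":6.8,"dy":0.2,"dz":1.2,"wx":0,"wy":0,"wz":18.1,"jaw":0.5},{"dx":6.8,"dy":0.2,"dz":1.2,"wx":0,"wy":0,"wz":18.1,"jaw":0.5},{"dx":6.8,"dy":0.2,"dz":1.2,"wx":0,"wy":0,"wz":18.1,"jaw":0.5}]'
python3 - <<'E'
from h import *
wcap('w3'); goal(.573,.133,.038,-.193)
E
```

```text
t: 2.75
position: [0.573, 0.1323, 0.201]
tcp_rot: [0.771, 0.637, 0.0, 0.0]
ft_force: [-0.3, -0.4, -0.2]
finger_gap: 0.499
t 2.8 pos [0.5732 0.1321 0.2011] yang -0.19062539649310453 
 d [ 0.022 -0.012  4.077] w [0.05 0.01 0.14]
```

View pics/w3.png

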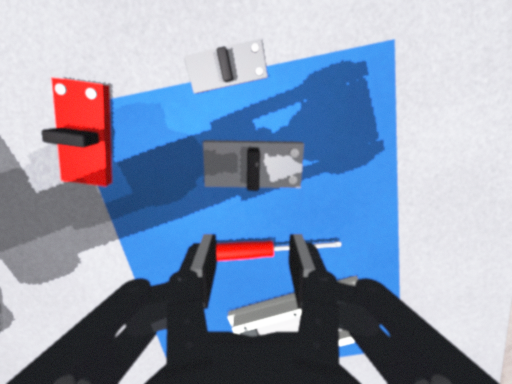

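```bash
python3 - <<'E'
from h import *
crop('w3',(190,130,320,200),6,'w3c')
E
```

```text
(no output)
```

View pics/w3c.png

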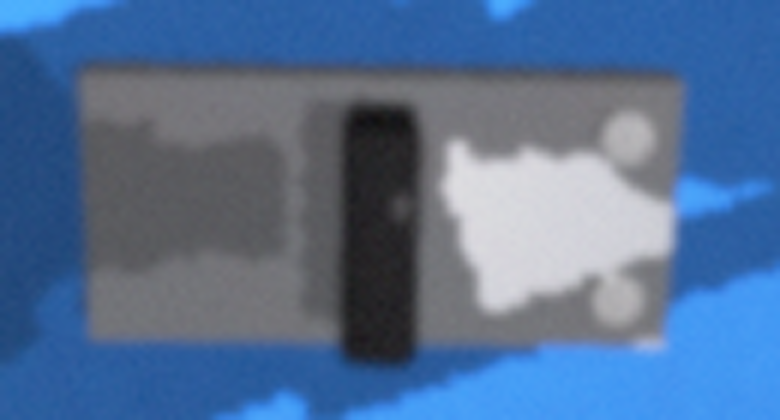

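```bash
python3 - <<'E'
from h import *
c=dict(np.load('pics/w3.npz'))
def P(cu,cv,z): return atz(c,190+(cu+.5)/6-.5,130+(cv+.5)/6-.5,z)
q=[P(*p,.018) for p in((82,75),(684,82),(664,346),(90,340))]
print(np.array(q),np.mean(q,0),[np.linalg.norm(q[i]-q[(i+1)%4]) for i in range(4)])
for a,b in((0,1),(3,2)): d=q[b]-q[a]; print(np.arctan2(d[1],d[0]))
h=[P(345,112,.052),P(415,112,.052),P(413,362,.052),P(345,360,.052)]
print('handle',np.mean(h,0))
goal(.5735,.1325,.037,-.193)
E
```

```text
[[0.5171 0.1756 0.018 ]
 [0.6439 0.1497 0.018 ]
 [0.6318 0.0912 0.018 ]
 [0.5042 0.1172 0.018 ]] [0.5742 0.1334 0.018 ] [np.float64(0.12946632733516375), np.float64(0.059709007005216135), np.float64(0.13024626522841795), np.float64(0.05976291876406398)]
-0.20134149593399017
-0.2009860138438645
handle [0.5745 0.1362 0.052 ]
t 2.8 pos [0.5732 0.1321 0.2011] yang -0.19062539649310453 
 d [0.012 0.003 4.102] w [0.05 0.01 0.14]
```

```bash
python3 -m crank '[{"dx":0.04,"dy":0.01,"dz":1.2,"wx":0,"wy":0,"wz":0.5,"jaw":0.5},{"dx":0.04,"dy":0.01,"dz":2.4,"wx":0,"wy":0,"wz":0.5,"jaw":0.5},{"dx":0.04,"dy":0.01,"dz":3.3,"wx":0,"wy":0,"wz":0.5,"jaw":0.5},{"dx":0.04,"dy":0.01,"dz":3.8,"wx":0,"wy":0,"wz":0.5,"jaw":0.5},{"dx":0.04,"dy":0.01,"dz":4.08,"wx":0,"wy":0,"wz":0.5,"jaw":0.5},{"dx":0.04,"dy":0.01,"dz":4.08,"wx":0,"wy":0,"wz":0.5,"jaw":0.5},{"dx":0.04,"dy":0.01,"dz":4.08,"wx":0,"wy":0,"wz":0.5,"jaw":0.65},{"dx":0.04,"dy":0.01,"dz":4.08,"wx":0,"wy":0,"wz":0.5,"jaw":0.75},{"dx":0.04,"dy":0.01,"dz":4.08,"wx":0,"wy":0,"wz":0.5,"jaw":1},{"dx":0.04,"dy":0.01,"dz":4.08,"wx":0,"wy":0,"wz":0.5,"jaw":1},{"dx":0.04,"dy":0.01,"dz":4.08,"wx":0,"wy":0,"wz":0.5,"jaw":1},{"dx":0.04,"dy":0.01,"dz":4.08,"wx":0,"wy":0,"wz":0.5,"jaw":1}]'
python3 - <<'E'
from h import *
wcap('w4'); goal(.5810,-.1404,.12,.1444)
E
```

```text
t: 4.3
position: [0.5735, 0.1351, 0.0374]
tcp_rot: [0.773, 0.634, -0.0, 0.0]
ft_force: [0.3, -0.0, 0.1]
finger_gap: -0.003
t 4.35 pos [0.5735 0.135  0.0373] yang -0.19752274115320145 
 d [-6.715  1.535 -2.066] w [ -0.     0.01 -19.59]
```

View pics/w4.png

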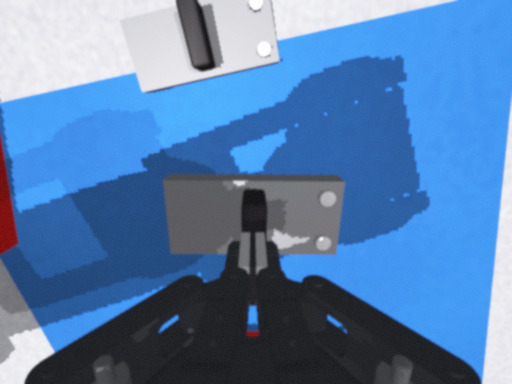

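```bash
python3 - <<'E'
from h import *
crop('w4',(200,160,310,340),4.4,'w4c')
c=dict(np.load('pics/w4.npz'))
for v in range(180,300,6): print(v,dep(c,254,v),c["pixels"][v,254])
save('scene','s2'); crop('s2',(230,130,380,250),5,'s2c')
E
```

```text
180 [0.5802 0.163  0.017 ] [86 87 92]
186 [0.5795 0.1593 0.0195] [120 122 125]
192 [0.5791 0.1578 0.0282] [22 23 28]
198 [0.5791 0.1583 0.0415] [22 20 24]
204 [0.5789 0.1574 0.0497] [26 27 29]
210 [0.5784 0.1552 0.0537] [34 34 36]
216 [0.5776 0.1507 0.0524] [33 31 37]
222 [0.5767 0.1465 0.0519] [32 32 35]
228 [0.576  0.1429 0.0528] [30 27 32]
234 [0.5765 0.1458 0.0662] [48 48 51]
240 [0.5765 0.146  0.0734] [47 49 49]
246 [0.5764 0.146  0.0799] [45 47 47]
252 [0.5765 0.1464 0.0863] [40 42 41]
258 [0.5764 0.1461 0.0912] [40 40 41]
264 [0.5764 0.1462 0.0963] [38 37 41]
270 [0.576  0.1445 0.0986] [50 47 50]
276 [0.5753 0.1409 0.098 ] [40 42 44]
282 [0.5748 0.1386 0.0992] [33 32 39]
288 [0.5741 0.1347 0.0984] [41 41 45]
294 [0.5735 0.1315 0.0987] [42 39 47]
```

View pics/w4c.png

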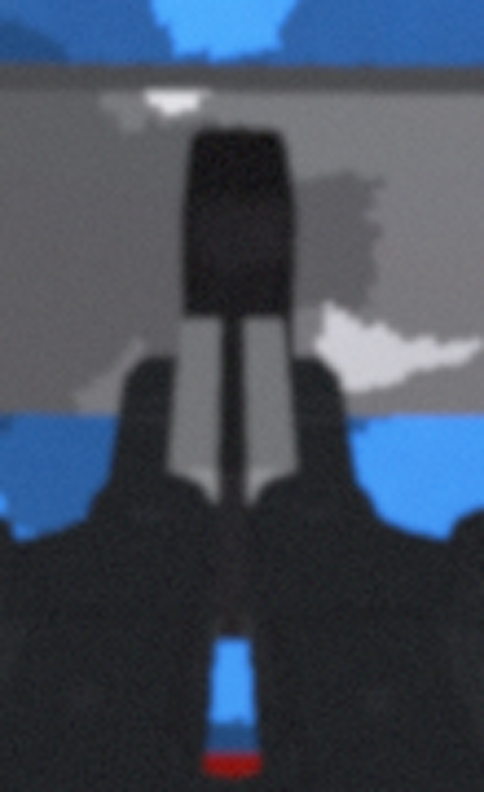

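View pics/s2c.png

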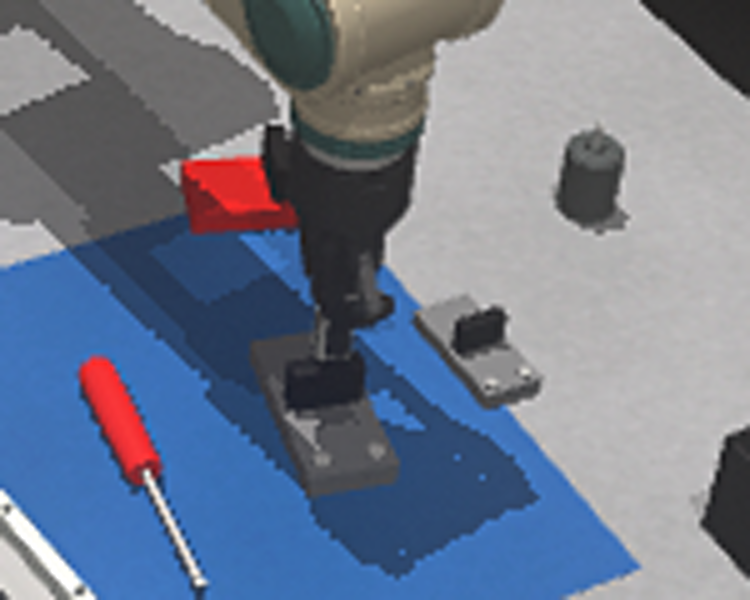

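```bash
python3 - <<'E'
from h import *
c=dict(np.load('pics/s2.npz'))
for u,v in((295,187),(295,190),(295,193),(295,196),(294,199),(296,199),(296,201),(299,200),(295,203),(296,205),(296,208),(300,208)): print(u,v,dep(c,u,v),c["pixels"][v,u])
s=sense(); print(s["joints"],s["position"],s["ft_force"],s["tau"])
crop('s2',(275,175,325,220),16,'s2d')
E
```

```text
295 187 [0.5837 0.1214 0.1299] [39 40 45]
295 190 [0.5812 0.1242 0.1144] [38 39 45]
295 193 [0.5837 0.1238 0.104 ] [41 42 48]
295 196 [0.5817 0.1264 0.0887] [46 48 53]
294 199 [0.5748 0.1285 0.0691] [104 104 104]
296 199 [0.5895 0.1261 0.0826] [38 39 46]
296 201 [0.5834 0.1311 0.0667] [67 68 72]
299 200 [0.5855 0.1406 0.0691] [53 54 58]
295 203 [0.5737 0.1347 0.0481] [31 33 40]
296 205 [0.5809 0.1345 0.0456] [33 34 43]
296 208 [0.582  0.1351 0.033 ] [34 36 45]
300 208 [0.5846 0.1488 0.0297] [33 35 43]
[ 0.1687  0.3492  1.4107 -0.0001  1.3818  0.3661] [0.5735 0.1351 0.0373] [-0.292  0.357 -0.752] [  0.0048 -47.2279 -33.3274   0.       0.0009  -0.    ]
```

View pics/s2d.png

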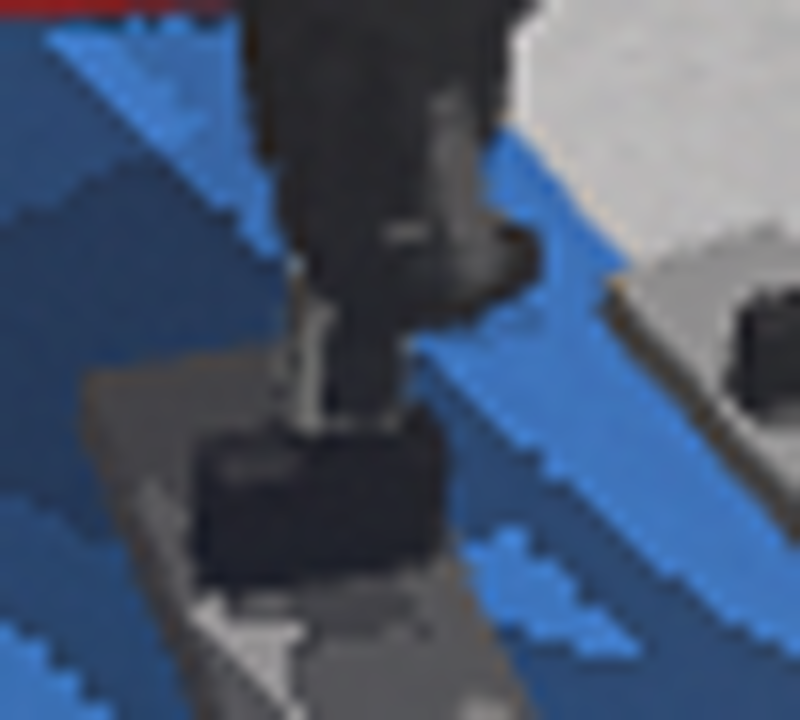

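The gripper shut on nothing. Both the wrist and scene views put the fingertips at z≈0.065, above the bar top at 0.052, so they sit about 4 cm higher than the reported TCP and `tcp_to_tips` imply. I'll trust the pictures: reopen, step down under force watch, and look again.

```bash
python3 -m crank '[{"dx":0.02,"dy":0.01,"dz":-0.1,"wx":0,"wy":0,"wz":0.2,"jaw":0.5},{"dx":0.02,"dy":0.01,"dz":-0.1,"wx":0,"wy":0,"wz":0.2,"jaw":0.5},{"dx":0.02,"dy":0.01,"dz":0,"wx":0,"wy":0,"wz":0.2,"jaw":0.5},{"dx":0.02,"dy":0.01,"dz":0.3,"wx":0,"wy":0,"wz":0.2,"jaw":0.5},{"dx":0.02,"dy":0.01,"dz":0.6,"wx":0,"wy":0,"wz":0.2,"jaw":0.5},{"dx":0.02,"dy":0.01,"dz":0.6,"wx":0,"wy":0,"wz":0.2,"jaw":0.5}]'
python3 - <<'E'
from h import *
wcap('w5'); s=sense();print(s["ft_force"])
crop('w5',(180,140,330,300),5,'w5c')
c=dict(np.load('pics/w5.npz'))
for u,v in((254,200),(212,240),(212,245),(292,240),(292,245)): print(dep(c,u,v))
E
```

```text
t: 5.15
position: [0.5729, 0.1355, 0.0113]
tcp_rot: [0.774, 0.633, -0.002, -0.001]
ft_force: [0.2, 0.2, -0.0]
finger_gap: 0.5
[ 0.8321 -0.3448  0.7331]
[0.5785 0.1585 0.0183]
[0.5536 0.151  0.0474]
[0.5542 0.1506 0.0523]
[0.5962 0.1431 0.0487]
[0.5957 0.1402 0.0489]
```

View pics/w5c.png

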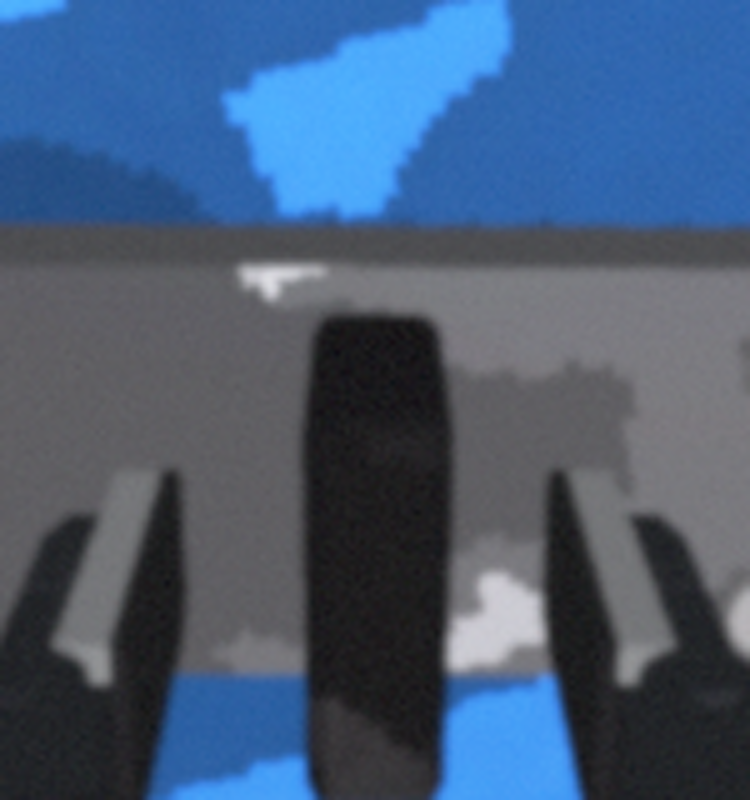

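```bash
python3 -m crank '[{"dx":0,"dy":0.04,"dz":0.15,"wx":0,"wy":0,"wz":0,"jaw":0.5},{"dx":0,"dy":0.04,"dz":0.32,"wx":0,"wy":0,"wz":0,"jaw":0.5},{"dx":0,"dy":0.04,"dz":0.32,"wx":0,"wy":0,"wz":0,"jaw":0.5}]'
python3 - <<'E'
from h import *
wcap('w6'); s=sense();print(s["ft_force"])
crop('w6',(180,140,330,300),5,'w6c')
E
```

```text
t: 5.58
position: [0.5752, 0.1353, -0.0003]
tcp_rot: [0.774, 0.633, -0.001, -0.0]
ft_force: [0.3, 0.1, 0.3]
finger_gap: 0.497
[-0.5294 -1.4163  0.0044]
```

View pics/w6c.png

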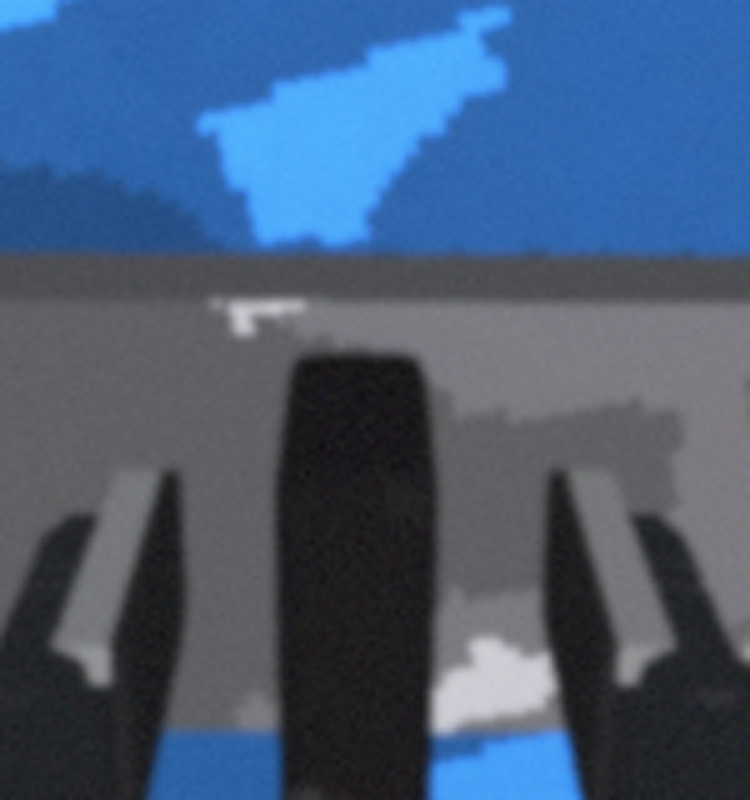

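```bash
python3 -m crank '[{"dx":0,"dy":-0.01,"dz":0.08,"wx":0,"wy":0,"wz":0,"jaw":0.5},{"dx":0,"dy":-0.01,"dz":0.08,"wx":0,"wy":0,"wz":0,"jaw":0.7},{"dx":0,"dy":-0.01,"dz":0.08,"wx":0,"wy":0,"wz":0,"jaw":0.75},{"dx":0,"dy":-0.01,"dz":0.08,"wx":0,"wy":0,"wz":0,"jaw":0.8},{"dx":0,"dy":-0.01,"dz":0.08,"wx":0,"wy":0,"wz":0,"jaw":1},{"dx":0,"dy":-0.01,"dz":0.08,"wx":0,"wy":0,"wz":0,"jaw":1},{"dx":0,"dy":-0.01,"dz":0.08,"wx":0,"wy":0,"wz":0,"jaw":1}]'
python3 - <<'E'
from h import *
wcap('w7'); s=sense();print(s["ft_force"])
crop('w7',(180,140,330,300),5,'w7c')
E
```

```text
t: 6.5
position: [0.5754, 0.1356, -0.0024]
tcp_rot: [0.774, 0.633, 0.0, 0.0]
ft_force: [-1.9, 0.5, 2.6]
finger_gap: 0.174
[-1.8515  0.793   3.389 ]
```

View pics/w7c.png

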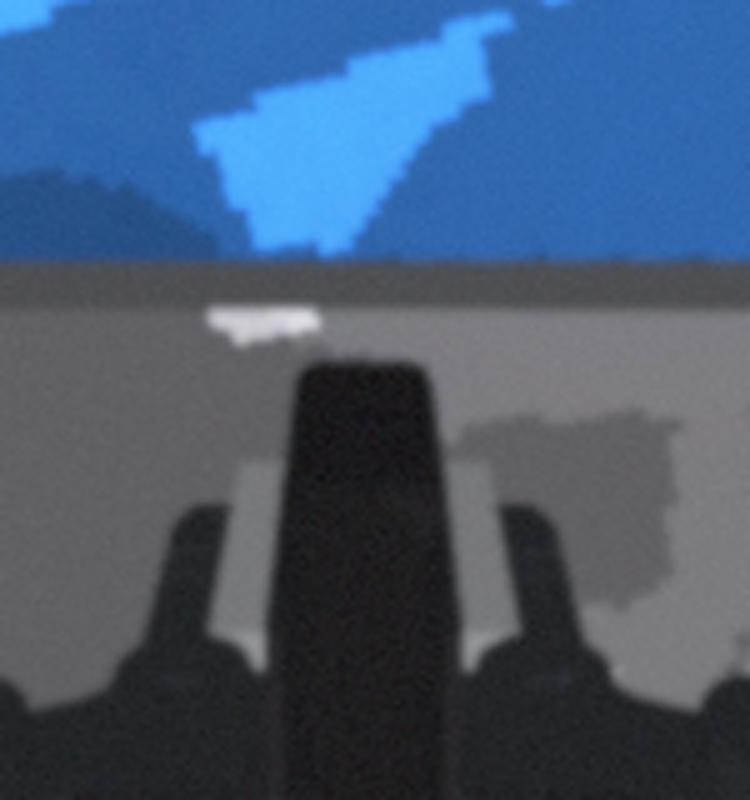

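```bash
python3 -m crank '[{"dx":0,"dy":0,"dz":-0.5,"wx":0,"wy":0,"wz":0,"jaw":1},{"dx":0,"dy":0,"dz":-1.5,"wx":0,"wy":0,"wz":0,"jaw":1},{"dx":0,"dy":0,"dz":-2.5,"wx":0,"wy":0,"wz":0,"jaw":1},{"dx":0,"dy":0,"dz":-2.5,"wx":0,"wy":0,"wz":0,"jaw":1},{"dx":0,"dy":0,"dz":-2.5,"wx":0,"wy":0,"wz":0,"jaw":1}]'
python3 - <<'E'
from h import *
c=wcap('w8'); s=sense();print(s["ft_force"],s["wrist_torque"])
goal(.5810,-.1404,.095,.1444)
E
```

```text
t: 7.18
position: [0.5745, 0.1354, 0.0961]
tcp_rot: [0.774, 0.633, -0.001, -0.0]
ft_force: [0.2, 1.1, -4.5]
finger_gap: 0.177
[-0.8655  0.2373 -3.0282] [-0.0138  0.0332  0.0285]
t 7.225 pos [0.5741 0.1353 0.0953] yang -0.20098298570914114 
 d [-6.719  1.545  0.012] w [ -0.2    0.05 -19.79]
```

View pics/w8.png

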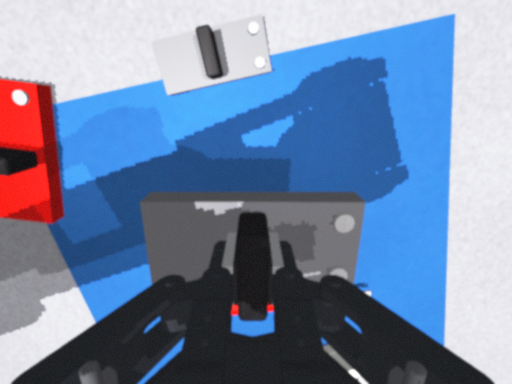

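```bash
python3 - <<'E'
from h import *
crop('w8',(120,170,390,300),2.9,'w8c')
c=dict(np.load('pics/w8.npz')); M=c["tool_from_camera"]; K=c["mtx"]
def attool(u,v,z):
    d=M[:3,:3]@np.linalg.inv(K)@[u,v,1]; e=M[:3,3]; return e+d*(z-e[2])/d[2]
for u,v in((142,201),(363,203)): print(attool(u,v,-.0204))
E
```

```text
[ 0.028  -0.064  -0.0204]
[ 0.0268  0.0641 -0.0204]
```

View pics/w8c.png

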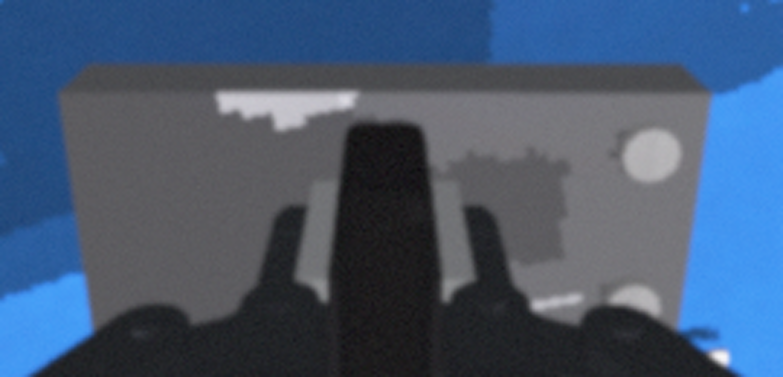

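```bash
python3 -m crank '[{"dx":-0.9,"dy":0.2,"dz":0,"wx":0,"wy":0,"wz":-3,"jaw":1},{"dx":-2.1,"dy":0.48,"dz":0,"wx":0,"wy":0,"wz":-7,"jaw":1},{"dx":-3.3,"dy":0.76,"dz":0,"wx":0,"wy":0,"wz":-11,"jaw":1},{"dx":-4.5,"dy":1.04,"dz":0,"wx":0,"wy":0,"wz":-14,"jaw":1},{"dx":-5.7,"dy":1.3,"dz":0,"wx":0,"wy":0,"wz":-17,"jaw":1},{"dx":-6.4,"dy":1.5,"dz":0,"wx":0,"wy":0,"wz":-19,"jaw":1},{"dx":-6.66,"dy":1.55,"dz":0,"wx":0,"wy":0,"wz":-19.8,"jaw":1},{"dx":-6.66,"dy":1.55,"dz":0.4,"wx":0,"wy":0,"wz":-19.8,"jaw":1},{"dx":-6.66,"dy":1.55,"dz":0.8,"wx":0,"wy":0,"wz":-19.8,"jaw":1},{"dx":-6.66,"dy":1.55,"dz":0.8,"wx":0,"wy":0,"wz":-19.8,"jaw":1},{"dx":-6.66,"dy":1.55,"dz":0.8,"wx":0,"wy":0,"wz":-19.8,"jaw":1}]'
python3 - <<'E'
from h import *
c=wcap('w9'); s=sense();print(s["ft_force"],s["wrist_torque"])
save('top','t9'); crop('t9',(250,110,350,220),5.4,'t9c')
save('scene','s9'); crop('s9',(170,160,300,280),5,'s9c')
goal(.5806,-.1379,.0296,.1444)
E
```

```text
t: 8.6
position: [0.583, -0.1372, 0.0654]
tcp_rot: [0.654, 0.757, -0.0, 0.0]
ft_force: [-0.3, -0.9, -3.5]
finger_gap: 0.176
[-0.7064 -0.0894 -3.6658] [-0.0269 -0.0129  0.0183]
t 8.75 pos [ 0.5833 -0.1378  0.0662] yang 0.14490168140410323 
 d [ 0.007 -0.068  0.914] w [0.07 0.04 0.03]
```

View pics/w9.png

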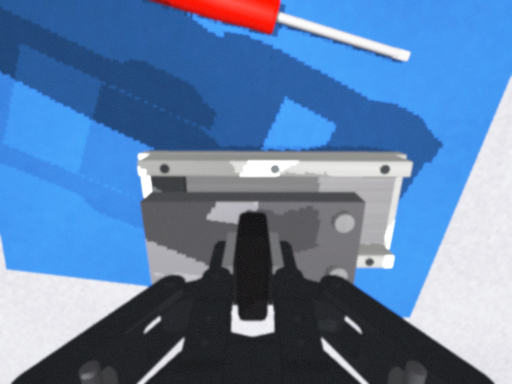

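View pics/t9c.png

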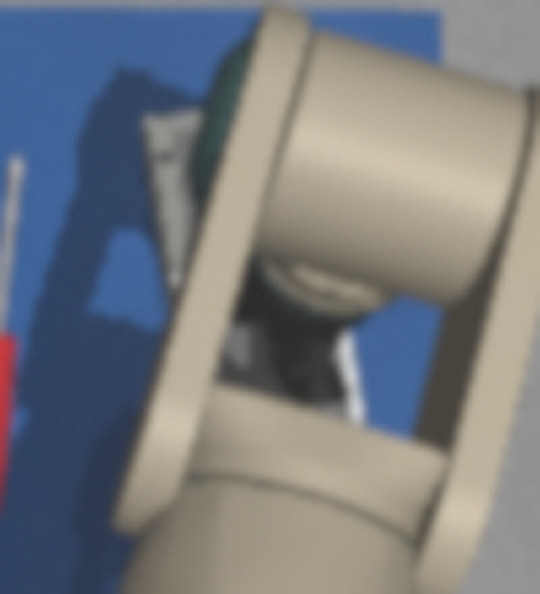

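View pics/s9c.png

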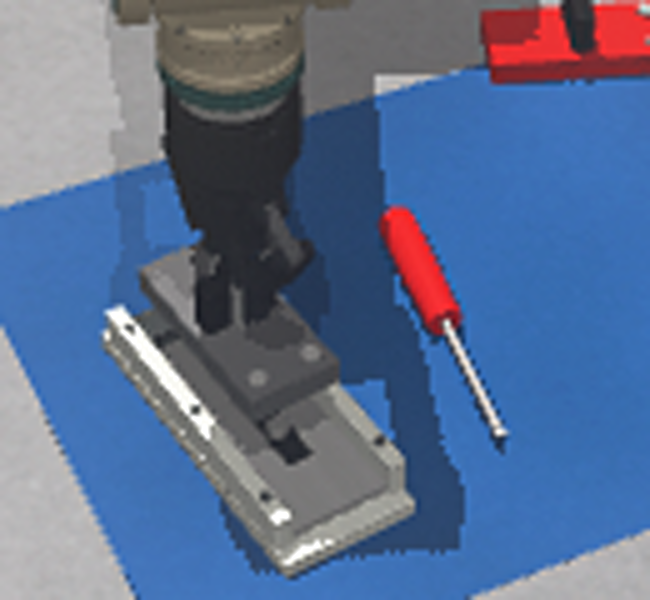

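```bash
python3 - <<'E'
from h import *
crop('w9',(125,140,425,290),2.6,'w9c')
c=dict(np.load('pics/w9.npz'))
a=.1444;u=np.array([np.cos(a),np.sin(a),0]);n=np.array([-u[1],u[0],0]);o=np.array([.5998,-.1377,0])
for nm,p in dict(l=atz(c,165,169,.04),m=atz(c,275,169.5,.04),r=atz(c,385,169.5,.04),rr=atz(c,370,262,.04),c1=atz(c,141.5,201.5,.0864),c2=atz(c,364,202,.0864)).items(): print(nm,p,(p-o)@u,(p-o)@n)
E
```

```text
l [ 0.5148 -0.1112  0.04  ] -0.08029202227757709 0.038415275875183445
m [ 0.5944 -0.0999  0.04  ] 0.00012333669819651356 0.038146666288120905
r [ 0.6741 -0.0882  0.04  ] 0.08063071170738273 0.03825379933514473
rr [ 0.6855 -0.1659  0.04  ] 0.08077242957666819 -0.04021044077626803
c1 [ 0.5158 -0.1189  0.0864] -0.08043605030746957 0.030734138379475143
c2 [ 0.6429 -0.1005  0.0864] 0.048027929232590874 0.030582773477640914
```

View pics/w9c.png

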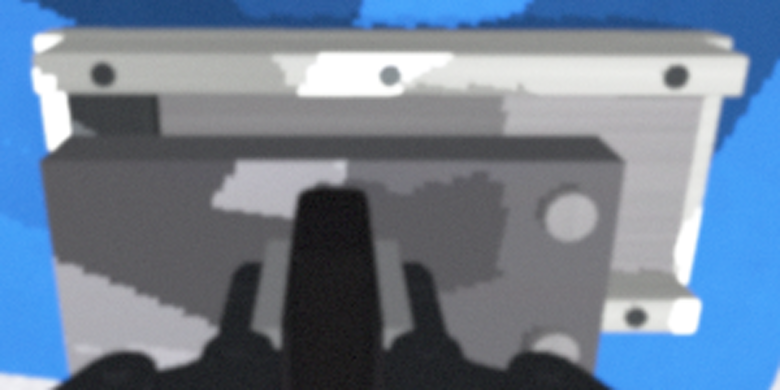

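```bash
python3 -m crank '[{"dx":-0.04,"dy":-0.07,"dz":0.2,"wx":0,"wy":0,"wz":0,"jaw":1},{"dx":-0.04,"dy":-0.07,"dz":0.4,"wx":0,"wy":0,"wz":0,"jaw":1},{"dx":-0.04,"dy":-0.07,"dz":0.55,"wx":0,"wy":0,"wz":0,"jaw":1},{"dx":-0.04,"dy":-0.07,"dz":0.65,"wx":0,"wy":0,"wz":0,"jaw":1},{"dx":-0.04,"dy":-0.07,"dz":0.65,"wx":0,"wy":0,"wz":0,"jaw":1}]'
python3 - <<'E'
from h import *
c=wcap('w10'); s=sense();print(s["ft_force"],s["wrist_torque"])
crop('w10',(125,140,425,290),2.6,'w10c')
goal(.5806,-.1395,.0296,.1444)
E
```

```text
t: 9.38
position: [0.5801, -0.1398, 0.0389]
tcp_rot: [0.654, 0.756, -0.0, -0.0]
ft_force: [-0.6, 0.3, -3.9]
finger_gap: 0.179
[-0.5696  0.257  -3.9574] [ 0.0039 -0.0174  0.001 ]
t 9.425 pos [ 0.5803 -0.1399  0.0394] yang 0.14458945513681376 
 d [0.009 0.008 0.244] w [-0.    0.    0.01]
```

View pics/w10c.png

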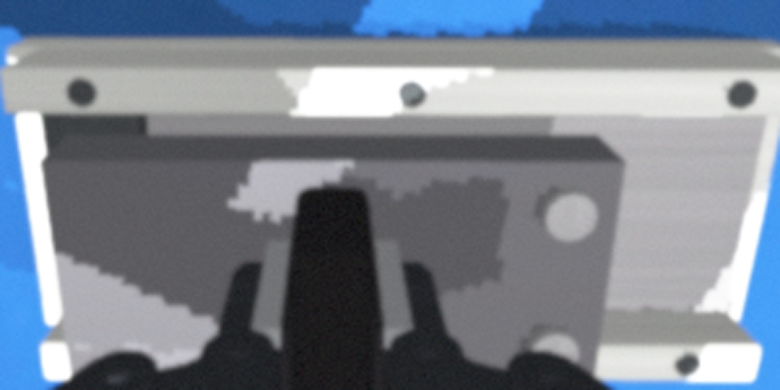

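```bash
python3 - <<'E'
from h import *
c=dict(np.load('pics/w10.npz'))
a=.1444;u=np.array([np.cos(a),np.sin(a),0]);n=np.array([-u[1],u[0],0]);o=np.array([.5998,-.1377,0])
def P(x,y,z): return atz(c,125+(x+.5)/2.6-.5,140+(y+.5)/2.6-.5,z)
for nm,p in dict(l=P(82,93,.04),r=P(742,95,.04),rr=P(687,363,.04),in1=P(60,114,.04),in2=P(740,116,.04),inr=P(700,345,.04),c1=P(43,159,.0598),c2=P(624,160,.0598),pe1=P(147,125,.032)).items(): print(nm,p,(p-o)@u,(p-o)@n)
E
```

```text
l [ 0.5143 -0.111   0.04  ] -0.08073720723511349 0.03869019526276074
r [ 0.6741 -0.0882  0.04  ] 0.08060696651730583 0.03828544620134658
rr [ 0.6845 -0.1653  0.04  ] 0.07985937200964814 -0.03952773167632922
in1 [ 0.5091 -0.1172  0.04  ] -0.08677577129494699 0.03332147268849189
in2 [ 0.6753 -0.0935  0.04  ] 0.08112588360572996 0.03291015789499181
inr [ 0.6863 -0.1591  0.04  ] 0.0824985366696127 -0.03359669983786576
c1 [ 0.5127 -0.1211  0.0598] -0.08381566090653488 0.028960874080606366
c2 [ 0.6404 -0.1027  0.0598] 0.04519716993324481 0.028803625413723197
pe1 [ 0.5287 -0.1199  0.032 ] -0.06776381471252152 0.027883723313753352
```

```bash
python3 -m crank '[{"dx":0.015,"dy":0.01,"dz":0.1,"wx":0,"wy":0,"wz":0,"jaw":1},{"dx":0.015,"dy":0.01,"dz":0.18,"wx":0,"wy":0,"wz":0,"jaw":1},{"dx":0.015,"dy":0.01,"dz":0.22,"wx":0,"wy":0,"wz":0,"jaw":1},{"dx":0.015,"dy":0.01,"dz":0.22,"wx":0,"wy":0,"wz":0,"jaw":1}]'
```

```text
t: 9.93
position: [0.5805, -0.1392, 0.0304]
tcp_rot: [0.654, 0.756, -0.0, -0.0]
ft_force: [-0.1, 1.2, -2.3]
finger_gap: 0.183
```

```bash
python3 -m crank '[{"dx":0,"dy":0,"dz":0.02,"wx":0,"wy":0,"wz":0,"jaw":1},{"dx":0,"dy":0,"dz":0.04,"wx":0,"wy":0,"wz":0,"jaw":1},{"dx":0,"dy":0,"dz":0.04,"wx":0,"wy":0,"wz":0,"jaw":1}]'
python3 - <<'E'
from h import *
s=sense();print(s["ft_force"],s["wrist_torque"],s["position"])
E
```

```text
t: 10.3
position: [0.5808, -0.1393, 0.0296]
tcp_rot: [0.654, 0.756, 0.0, 0.0]
ft_force: [-2.2, 1.0, 2.2]
finger_gap: 0.178
[-2.2254  1.0145  2.2032] [0.1206 0.3891 0.0004] [ 0.5808 -0.1393  0.0296]
```

```bash
python3 -m crank '[{"dx":0,"dy":0,"dz":0.02,"wx":0,"wy":0,"wz":0,"jaw":0.78},{"dx":0,"dy":0,"dz":0.0,"wx":0,"wy":0,"wz":0,"jaw":0.78},{"dx":0,"dy":0,"dz":0.0,"wx":0,"wy":0,"wz":0,"jaw":0.78}]'
python3 - <<'E'
from h import *
c=wcap('w11'); s=sense();print(s["ft_force"],s["wrist_torque"],s["position"])
crop('w11',(125,140,425,290),2.6,'w11c')
save('scene','s11'); crop('s11',(170,160,300,280),5,'s11c')
E
```

```text
t: 10.68
position: [0.5808, -0.1393, 0.0292]
tcp_rot: [0.654, 0.756, 0.0, 0.0]
ft_force: [0.2, 0.2, -0.5]
finger_gap: 0.22
[ 0.      1.0229 -0.8144] [ 0.0399 -0.0174  0.0545] [ 0.5808 -0.1393  0.0292]
```

View pics/w11c.png

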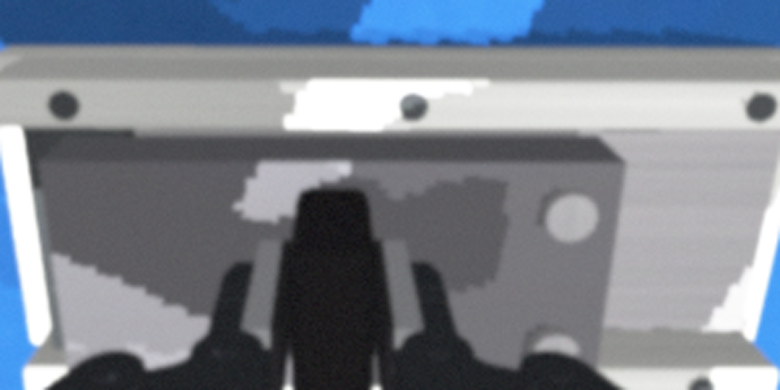

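View pics/s11c.png

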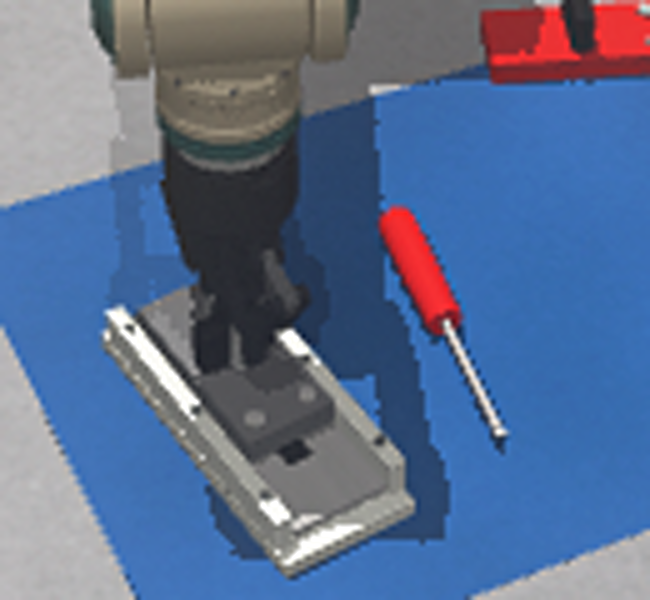

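```bash
python3 -m crank '[{"dx":0,"dy":0.05,"dz":0,"wx":0,"wy":0,"wz":0,"jaw":0.78},{"dx":0,"dy":0.1,"dz":0,"wx":0,"wy":0,"wz":0,"jaw":0.78},{"dx":0,"dy":0.15,"dz":0,"wx":0,"wy":0,"wz":0,"jaw":0.78},{"dx":0,"dy":0.2,"dz":0,"wx":0,"wy":0,"wz":0,"jaw":0.78},{"dx":0,"dy":0.25,"dz":0,"wx":0,"wy":0,"wz":0,"jaw":0.78},{"dx":0,"dy":0.3,"dz":0,"wx":0,"wy":0,"wz":0,"jaw":0.78}]'
python3 - <<'E'
from h import *
c=wcap('w12'); s=sense();print(s["ft_force"],s["wrist_torque"],s["position"])
crop('w12',(125,140,425,290),2.6,'w12c')
E
```

```text
t: 11.52
position: [0.5926, -0.1375, 0.029]
tcp_rot: [0.654, 0.756, -0.0, 0.0]
ft_force: [-2.3, -0.6, 1.8]
finger_gap: 0.222
[-1.2946  0.8399  0.8431] [-0.0773  0.1844  0.0075] [ 0.5928 -0.1375  0.029 ]
```

View pics/w12c.png

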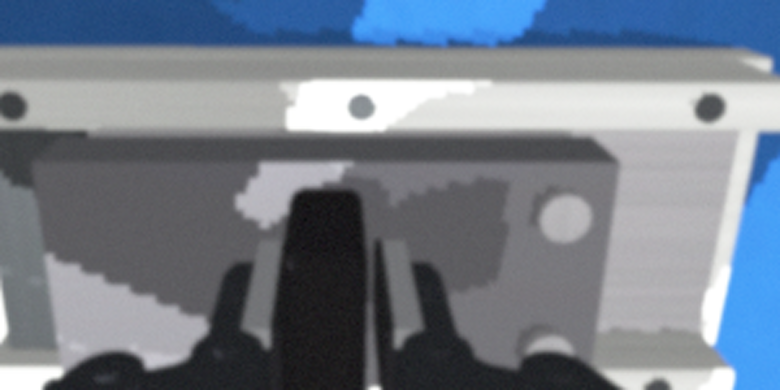

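```bash
python3 -m crank '[{"dx":0,"dy":0.05,"dz":0,"wx":0,"wy":0,"wz":0,"jaw":0.78},{"dx":0,"dy":0.1,"dz":0,"wx":0,"wy":0,"wz":0,"jaw":0.78},{"dx":0,"dy":0.13,"dz":0,"wx":0,"wy":0,"wz":0,"jaw":0.78},{"dx":0,"dy":0.13,"dz":0,"wx":0,"wy":0,"wz":0,"jaw":0.78}]'
python3 - <<'E'
from h import *
s=sense();print(s["ft_force"],s["wrist_torque"],s["position"])
E
python3 -m crank '[{"dx":0,"dy":0.03,"dz":0,"wx":0,"wy":0,"wz":0,"jaw":0.78},{"dx":0,"dy":0.06,"dz":0,"wx":0,"wy":0,"wz":0,"jaw":0.78},{"dx":0,"dy":0.06,"dz":0,"wx":0,"wy":0,"wz":0,"jaw":0.78}]'
python3 - <<'E'
from h import *
c=wcap('w13'); s=sense();print(s["ft_force"],s["wrist_torque"],s["position"])
crop('w13',(125,140,425,290),2.6,'w13c')
E
```

```text
t: 12.08
position: [0.5978, -0.1367, 0.0289]
tcp_rot: [0.654, 0.756, 0.0, 0.0]
ft_force: [-0.1, 0.1, -0.2]
finger_gap: 0.222
[-0.142   0.0689 -0.2288] [-0.007   0.0439 -0.0301] [ 0.5978 -0.1367  0.0289]
t: 12.45
position: [0.6001, -0.1364, 0.029]
tcp_rot: [0.654, 0.756, 0.0, 0.0]
ft_force: [-0.4, 0.5, 0.2]
finger_gap: 0.219
[-0.8218 -1.1221 -1.1158] [ 0.0427  0.1352 -0.0194] [ 0.6001 -0.1364  0.029 ]
```

View pics/w13c.png

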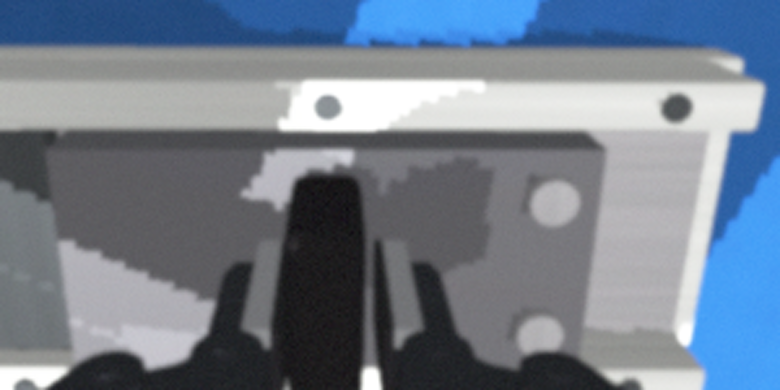

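```bash
python3 - <<'E'
from h import *
for nm in('w12','w13'):
    c=dict(np.load('pics/%s.npz'%nm))
    def med(x,y):
        u=int(125+x/2.6);v=int(140+y/2.6); return np.median([dep(c,a,b)[2] for a in range(u-3,u+4) for b in range(v-2,v+3)])
    print(nm,'plate',[round(med(*p),4) for p in((100,180),(120,330),(450,200),(515,250),(510,310))],'rail',med(400,105) )
c=dict(np.load('pics/w13.npz'))
a=.1444;u=np.array([np.cos(a),np.sin(a),0]);n=np.array([-u[1],u[0],0]);o=np.array([.5998,-.1377,0])
def P(x,y,z): return atz(c,125+(x+.5)/2.6-.5,140+(y+.5)/2.6-.5,z)
for p in(P(47,148,.042),P(606,149,.042)): print(p,(p-o)@u,(p-o)@n)
E
```

```text
w12 plate [np.float64(0.051), np.float64(0.0509), np.float64(0.051), np.float64(0.0511), np.float64(0.0511)] rail 0.0411074624142988
w13 plate [np.float64(0.043), np.float64(0.0431), np.float64(0.0432), np.float64(0.0431), np.float64(0.0431)] rail 0.04119856583789139
[ 0.5306 -0.1182  0.042 ] -0.065622998653948 0.029282152700415565
[ 0.6594 -0.0997  0.042 ] 0.06445681404488741 0.029074344947232576
```

```bash
python3 -m crank '[{"dx":0,"dy":-0.035,"dz":0.06,"wx":0,"wy":0,"wz":0,"jaw":0.78},{"dx":0,"dy":-0.035,"dz":0.12,"wx":0,"wy":0,"wz":0,"jaw":0.78},{"dx":0,"dy":-0.035,"dz":0.18,"wx":0,"wy":0,"wz":0,"jaw":0.78},{"dx":0,"dy":-0.035,"dz":0.18,"wx":0,"wy":0,"wz":0,"jaw":0.85},{"dx":0,"dy":-0.035,"dz":0.18,"wx":0,"wy":0,"wz":0,"jaw":1},{"dx":0,"dy":-0.035,"dz":0.18,"wx":0,"wy":0,"wz":0,"jaw":1},{"dx":0,"dy":-0.035,"dz":0.18,"wx":0,"wy":0,"wz":0,"jaw":1}]'
python3 - <<'E'
from h import *
s=sense();print(s["ft_force"],s["wrist_torque"],s["position"])
E
```

```text
t: 13.38
position: [0.5984, -0.1365, 0.0215]
tcp_rot: [0.654, 0.756, -0.0, -0.0]
ft_force: [-0.3, -0.4, -2.8]
finger_gap: 0.176
[-0.3338 -0.4204 -2.8393] [-0.0418 -0.0247  0.059 ] [ 0.5984 -0.1365  0.0215]
```

```bash
python3 -m crank '[{"dx":0,"dy":0,"dz":0.04,"wx":0,"wy":0,"wz":0,"jaw":1},{"dx":0,"dy":0,"dz":0.08,"wx":0,"wy":0,"wz":0,"jaw":1},{"dx":0,"dy":0,"dz":0.12,"wx":0,"wy":0,"wz":0,"jaw":1},{"dx":0,"dy":0,"dz":0.12,"wx":0,"wy":0,"wz":0,"jaw":1}]'
python3 - <<'E'
from h import *
s=sense();print(s["ft_force"],s["wrist_torque"],s["position"])
E
python3 -m crank '[{"dx":0,"dy":0,"dz":0.02,"wx":0,"wy":0,"wz":0,"jaw":1},{"dx":0,"dy":0,"dz":0.03,"wx":0,"wy":0,"wz":0,"jaw":1},{"dx":0,"dy":0,"dz":0.03,"wx":0,"wy":0,"wz":0,"jaw":1}]'
python3 - <<'E'
from h import *
wcap('w14'); s=sense();print(s["ft_force"],s["wrist_torque"],s["position"])
E
```

```text
t: 13.88
position: [0.5987, -0.1366, 0.0179]
tcp_rot: [0.654, 0.756, 0.0, 0.0]
ft_force: [-4.8, 1.5, 6.8]
finger_gap: 0.177
[-4.8292  1.5304  6.7778] [ 0.2631  0.9137 -0.0108] [ 0.5987 -0.1366  0.0179]
t: 14.25
position: [0.5988, -0.1367, 0.017]
tcp_rot: [0.654, 0.756, 0.0, 0.0]
ft_force: [-4.9, 1.3, 8.0]
finger_gap: 0.179
[-5.7765  1.8616  8.6481] [ 0.2528  1.0027 -0.0119] [ 0.5988 -0.1367  0.017 ]
```

```bash
python3 -m crank '[{"dx":0,"dy":-0.02,"dz":0.02,"wx":0,"wy":0,"wz":0,"jaw":1},{"dx":0,"dy":-0.02,"dz":0.04,"wx":0,"wy":0,"wz":0,"jaw":1},{"dx":0,"dy":-0.02,"dz":0.05,"wx":0,"wy":0,"wz":0,"jaw":1},{"dx":0,"dy":-0.02,"dz":0.05,"wx":0,"wy":0,"wz":0,"jaw":1}]'
python3 - <<'E'
from h import *
wcap('w15'); s=sense();print(s["ft_force"],s["wrist_torque"],s["position"])
for nm in('w14','w15'):
    c=dict(np.load('pics/%s.npz'%nm))
    def med(x,y):
        u=int(125+x/2.6);v=int(140+y/2.6); return np.median([dep(c,a,b)[2] for a in range(u-3,u+4) for b in range(v-2,v+3)])
    print(nm,'plate',[round(med(*p),4) for p in((100,180),(120,320),(450,200),(515,250))],'rail',med(400,105))
crop('w15',(125,140,425,290),2.6,'w15c')
E
```

```text
t: 14.8
position: [0.5988, -0.1367, 0.0164]
tcp_rot: [0.654, 0.756, 0.001, 0.001]
ft_force: [-5.8, 2.2, 13.8]
finger_gap: 0.176
[-5.4782  3.2785 12.7219] [ 0.5025  1.1663 -0.0795] [ 0.5989 -0.1367  0.0164]
w14 plate [np.float64(0.0385), np.float64(0.0388), np.float64(0.0386), np.float64(0.0386)] rail 0.04100448617195371
w15 plate [np.float64(0.038), np.float64(0.0381), np.float64(0.0383), np.float64(0.038)] rail 0.04103675112348329
```

View pics/w15c.png

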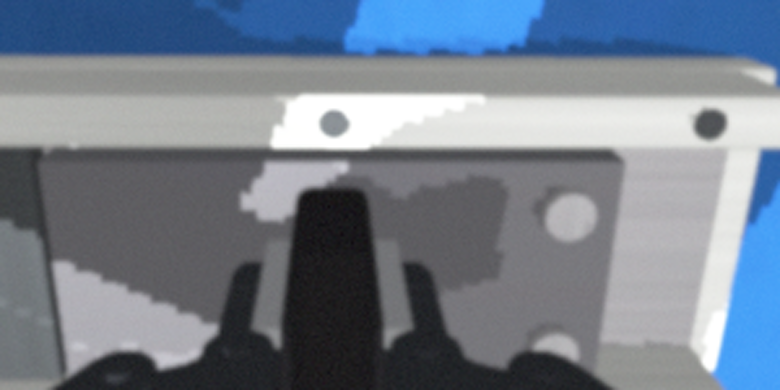

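```bash
python3 -m crank '[{"dx":0,"dy":0,"dz":0.02,"wx":0,"wy":0,"wz":0,"jaw":1},{"dx":0,"dy":0,"dz":0.03,"wx":0,"wy":0,"wz":0,"jaw":1},{"dx":0,"dy":0,"dz":0.03,"wx":0,"wy":0,"wz":0,"jaw":1},{"dx":0,"dy":0,"dz":0.03,"wx":0,"wy":0,"wz":0,"jaw":1}]'
python3 - <<'E'
from h import *
c=wcap('w16'); s=sense();print(s["ft_force"],s["wrist_torque"],s["position"])
def med(x,y):
    u=int(125+x/2.6);v=int(140+y/2.6); return np.median([dep(c,a,b)[2] for a in range(u-3,u+4) for b in range(v-2,v+3)])
print('plate',[round(med(*p),4) for p in((100,180),(120,320),(450,200),(515,250))],'rail',med(400,105))
E
```

```text
t: 15.35
position: [0.5989, -0.1367, 0.0164]
tcp_rot: [0.654, 0.756, 0.001, 0.001]
ft_force: [-10.2, 5.1, 20.0]
finger_gap: 0.175
[-9.2253  4.0562 20.9502] [ 0.6714  1.8714 -0.0395] [ 0.5989 -0.1367  0.0164]
plate [np.float64(0.038), np.float64(0.0382), np.float64(0.0382), np.float64(0.0383)] rail 0.04110770372359515
```

The force rose from about 13 to 20 N and the cover went no lower, so it is on its stop. I'm still holding it pressed, so I'll hand in.

```bash
python3 -c "
from workcell import *
print(sign_off()); print(sense()['ft_force'],sense()['position'])"
```

```text
the job is handed in; nothing more can be done
None
the job is handed in; nothing more can be done
```

The cover is in the jig, over the pin and pressed fully down. I handed in at about 15.4 s, still gripping the bar and pushing.

**What I did:** I picked the larger grey cover by its bar and set it down in the channel, screw heads away from the robot. The fingers were opened slightly so it could rest on the pad and pin. I slid it about 17 mm along the channel, and it dropped. Then I re-gripped and pressed it down.

**Last checks:**

| Step | Plate top, measured |
|---|---|
| Resting on pad and pin | 51 mm |
| After the slide and drop | 43 mm (8 mm down) |
| After pressing | 38 mm (5 mm down) |

- **Level:** the plate stayed level to within about 0.3 mm at each step.
- **On the stop:** raising the push from about 13 N to 20 N moved it no lower.
- **Bystanders:** I did not touch any of the other things on the bench.

**What failed or disagreed:**
- **First grasp:** the gripper closed on nothing. The wrist and scene views put the fingertips about 4 cm higher than the reported TCP and `tcp_to_tips` imply. I went by the pictures and re-grasped lower, with no harm done.
- **Sideways force:** about 9 N towards the robot remained while pressed, probably the pocket wall against the pin. Backing off 0.8 mm did not remove it.

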